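# Sort the inspection belt's finds and close the sample tub

### The job

Clear the foreign bodies off the blue belt first: both stones into the yellow tray and the steel nut into the red tray. Then put the walnut into the white tub and close the tub with the one green lid that fits its rim, fully seated; leave the two other lids standing on the bench.

Things in the scene. Friction and masses are not known exactly. Their poses are not given: they have to be found in the camera images.
- stone_grey_mid (a point): Grey oblong stone, 46 x 32 mm and 26 mm high, rounded edges, 70 g, loose. This point is its centre, 13 mm above its underside; x along its length, y across its 32 mm width, z up. At the start it lies on the blue inspection belt, whose top is 40 mm above the bench.
- stone_rust_mid (a point): Rust-red round stone, 36 mm across, 26 mm high, 50 g, loose. This point is its centre, 13 mm above its underside; z up. At the start it lies on the blue inspection belt, whose top is 40 mm above the bench.
- hexnut_mid (a point): Steel hexagon nut lying flat, 36 mm across flats (41.6 mm across corners), 20 mm high, with a 22 mm hole, 100 g, loose. This point is its centre, 10 mm above its underside; x is normal to one pair of flats (others every 60 degrees), z up. At the start it lies on the blue inspection belt, whose top is 40 mm above the bench.
- walnut_mid (a point): Tan walnut in its shell with brown wrinkles, round, 34 mm across and 34 mm high, 20 g, loose, standing on a small flat foot. This point is its centre, 17 mm above its underside; z up. At the start it lies on the blue inspection belt, whose top is 40 mm above the bench.
- tray_yellow: Yellow open tray, fixed, 130 x 105 mm outside (x by y), 25 mm high, walls and floor 4 mm. Origin under its centre on the bench; x along the long side, z up.
- tray_red: Red open tray, fixed, 130 x 105 mm outside (x by y), 25 mm high, walls and floor 4 mm. Origin under its centre on the bench; x along the long side, z up.
- tub: White round sample tub, open at the top, fixed: 90 mm outside and 84 mm inside diameter, 50 mm high, floor 4 mm thick. Origin under its centre on the bench; z up.
- lid_small_grip (a point): The smallest of 3 look-alike green lids, loose, 60 g: disc 78 mm across, 4 mm thick; under it a plug 64 mm across, 6 mm deep, bevelled; on it a round black knob 24 mm across, 34 mm tall. Too small: drops into the tub. This point: on the knob's axis, 32 mm above the plug's underside, 22 mm above the disc, 12 mm below the knob's top; grip here from above. z up.
- lid_mid_grip (a point): The middle-sized of 3 look-alike green lids, loose, 60 g: disc 92 mm across, 4 mm thick; under it a plug 78 mm across, 6 mm deep, bevelled; on it a round black knob 24 mm across, 34 mm tall. It fits the tub (3 mm play all round); seated, this point is 76 mm above the tub's underside. This point: on the knob's axis, 32 mm above the plug's underside, 22 mm above the disc, 12 mm below the knob's top; grip here from above. z up.
- lid_large_grip (a point): The largest of 3 look-alike green lids, loose, 60 g: disc 106 mm across, 4 mm thick; under it a plug 94 mm across, 6 mm deep, bevelled; on it a round black knob 24 mm across, 34 mm tall. Too large for the tub. This point: on the knob's axis, 32 mm above the plug's underside, 22 mm above the disc, 12 mm below the knob's top; grip here from above. z up.

How it is judged:
On the way, in this order (a step that is already met when the one before it is completed fails the run):
1. both stones lie in the yellow tray and the steel nut in the red tray (x of stone_grey_mid in the frame of tray_yellow between -0.055 and 0.055 m and y of stone_grey_mid in the frame of tray_yellow between -0.045 and 0.045 m and z of stone_grey_mid in the frame of tray_yellow between 0 and 0.032 m and x of stone_rust_mid in the frame of tray_yellow between -0.055 and 0.055 m and y of stone_rust_mid in the frame of tray_yellow between -0.045 and 0.045 m and z of stone_rust_mid in the frame of tray_yellow between 0 and 0.032 m and x of hexnut_mid in the frame of tray_red between -0.055 and 0.055 m and y of hexnut_mid in the frame of tray_red between -0.045 and 0.045 m and z of hexnut_mid in the frame of tray_red between 0 and 0.032 m), for 0.2 s.
2. the walnut lies in the tub (horizontal distance between walnut_mid and tub below 0.035 m and z of walnut_mid in the frame of tub between 0 and 0.035 m), for 0.2 s.
At the end, for the whole second after the job is handed in: Both stones lie in the yellow tray, the nut in the red tray, flat on the floors; the walnut lies in the tub; the middle-sized lid is seated on it (within 8 mm of its axis, 2.5 mm of full depth, tilt under 0.06 rad); the two other lids stand on the bench; all at rest (under 20 mm/s) (all of step 1 and all of step 2 and horizontal distance between lid_mid_grip and tub below 0.008 m and z of lid_mid_grip in the frame of tub between 0.073 and 0.0785 m and angle between lid_mid_grip's own z axis and vertical below 0.06 rad and height (world z) of each of lid_small_grip, lid_large_grip below 0.045 m and linear speed of each of stone_grey, stone_rust, hexnut, walnut, lid_mid, lid_small, lid_large below 0.02 m/s); the robot touches nothing.
It also fails if it takes over 122 s, if anything falls off the work surface, if the arm or the gripper's body presses on something with over 40 N, if the wrist force passes 120 N, or if a joint passes its speed limit or range.

### The arm

A 7-joint arm with a two-finger parallel gripper is mounted at the origin on the work surface. World frame = base frame: x ahead of the robot, y to its left, z up, the work surface at z = 0. Lengths are in m, angles in rad, forces in N, time in s.
With the tool pointing down it reaches from about 0.425 to 0.925 m from the base axis. Payload 6.8 kg.
Tool frame: the origin (TCP) lies between the finger pads; the fingertips stand finger_overhang ahead of it and the grasp point (between the pads) lies 6 mm ahead of it (finger_overhang is the distance from the TCP to the fingertips, in m); z points along the fingers, y is the line along which they close (so a half turn about z gives the same grasp; the last joint's range is limited). The gripper opens to 85 mm and grips with 20 to 120 N. Pads are 22 mm wide; open, the fingers measure 114 mm over their backs; the gripper's body (76 mm by 85 mm) begins 54 mm behind the grasp point. The pads swing forward as they close: fully open they stand 13 mm farther back than shut.
Start: joints at [1.083, 0.477, 0.022, 1.555, -0.011, 1.109, -0.083], TCP at [0.25, -0.627, 0.256] pointing down, gripper open.
Joint ranges: [-2.96, 2.96], [-0.34, 2.1], [-1.41, 1.46], [0.24, 2.44], [-1.37, 4.51], [0.17, 1.92], [-2.96, 2.96]. Speed limits (rad/s): [2.39, 2.39, 3.14, 3.14, 3.14, 3.14, 3.14].

### API

Orientations are given as a unit quaternion [w, x, y, z].
In Python, from station import * gives the robot as it stands.
- The arm moves only by the tool drive_tool, never from a script. Its argument "increments" is a list of rows, each an object of numbers: "claw": the finger opening in m, from 0 to 0.0854; "dx", "dy", "dz": the shift along the tool's x, y, z in m; "wx", "wy", "wz": the turn, a rotation vector about the tool's x, y, z in degrees. A call has 1 to 20 rows; each row shifts and turns the commanded pose from where the row before left it, along the tool's axes as they then stand; what a row does not reach is not made up. A row lasts 1/8 s, in which the tool goes at most 62.5 mm and 10.7 degrees, less where a joint would pass 70% of its speed; a pose out of reach is approached as far as the arm can. A call with a gripper value outside its range is refused whole. The fingers move at their own pace and stop on an object; "newtons" is the grip in N (left out, the last holds). Time passes only in rows, so rows that do not move let the fingers close. It gives the time, the measured TCP pose, the force, the opening and the grip force at its end, in the units of the state.
- get_obs(): the state, without advancing time (a new reading comes with each control period).
- read_camera(name): name is "scene" or "top" or "wrist"; returns (picture, depth): 420x560x3 uint8, red, green, blue; 420x560 float32, m along the optical axis (not along the pixel's ray), 0 where there is no reading.
- calibration(name): a dict with "intrinsics" (3x3 intrinsics, pixels), "R" (3x3) and "t" (3): a world point X has camera coordinates R X + t; the wrist camera has in their place "mount" (4x4, takes a point from camera to tool coordinates, whose origin is the TCP and whose axes are the flange's). Camera axes: x right, y down, z forward; pixel columns grow to the right and rows downward; lengths in m; the calibration is good to about 2 mm. A picture is of the moment at which its call begins: read the wrist's pose just before it. calibration takes no time and is no camera call.
- hand_in(): hands the job in; it is judged then, once.
The state is a dict: "t": time; "q": joint angles; "joint_vel": joint speeds; "joint_torque": joint torques, N m; "eef_pos": TCP position; "tool_rot": TCP orientation; "contact_force": force on the tool from outside, world axes, zero at the start; "torque": the same for the moment, N m; "gripper_width": opening from 0.0 (shut) to 1.0 (fully open); "grasp_force": force on a finger pad.
Only numpy, scipy, OpenCV 4.12 (cv2) and the standard library are available. Lean on these libraries where they do the work, as an engineer would, in place of code of your own. Each camera call takes 0.05 s, during which the arm holds its last target. There are 200 camera calls.

## Working session

There is one attempt and no reset: what is moved stays moved. The work goes in short steps, Python scripts to look and compute and a tool call to move; the robot and the scene stay as the last step left them, time stands still between calls to the robot, and variables do not carry over. Pictures are saved under pics/ and viewed, at most 14 in all, crops included, and the job is handed in when it is done.

Besides the shell and the picture viewer there is one more tool, called after "Emit:" by a JSON object that holds its "api" and its "payload", one argument or row to a line. drive_tool: Moves the arm, as the interface text tells. Its arguments: {"type":"object","properties":{"increments":{"type":"array","items":{"type":"object","properties":{"claw":{"type":"number"},"dx":{"type":"number"},"dy":{"type":"number"},"dz":{"type":"number"},"wx":{"type":"number"},"wy":{"type":"number"},"wz":{"type":"number"}}}},"newtons":{"type":"number"}},"required":["increments"]}

```bash
ls; mkdir -p pics; python3 - <<'E'
from station import *
import cv2
o=get_obs();print(o)
for n in ["top","scene"]:
    p,d=read_camera(n);cv2.imwrite(f"pics/{n}0.png",p[:,:,::-1]);import numpy as np;np.save(f"{n}0d.npy",d)
    print(calibration(n))
print(calibration("wrist"))
E
```

```text
pics
{'t': 0.0, 'q': array([ 1.08292831,  0.47780548,  0.02234047,  1.55647092, -0.01149838,
        1.10933525, -0.08307084]), 'joint_vel': array([-0.00051927, -0.00160264,  0.00088699, -0.0013281 ,  0.00186541,
        0.00105185, -0.00047026]), 'joint_torque': array([-6.36540717e-04, -5.96446824e+01,  1.60786439e+00, -2.81201541e+01,
        1.24084018e-02,  9.14200995e-03,  8.80572884e-06]), 'eef_pos': array([ 0.250002  , -0.62638452,  0.25531389]), 'tool_rot': array([-9.12218997e-04,  9.82020918e-01,  1.88769764e-01, -2.48246906e-04]), 'contact_force': array([-0.26654108, -0.39184439,  0.29194959]), 'torque': array([ 0.03052007, -0.03320548, -0.01744018]), 'grasp_force': 0.0, 'gripper_width': 1.001055822528615}
{'intrinsics': array([[529.93041265,   0.        , 278.55430309],
       [  0.        , 529.93041265, 218.62722903],
       [  0.        ,   0.        ,   1.        ]]), 'R': array([[ 0.00523228, -0.99998362,  0.00231958],
       [-0.98171877, -0.00557803, -0.19025546],
       [ 0.19026528, -0.00128171, -0.98173188]]), 't': array([-0.01305498,  0.56010716,  1.1069902 ])}

[... 230 characters left out ...]
04],
       [ 5.49117570e-01,  4.75611985e-01, -6.87214038e-01],
       [-5.19967716e-01, -4.49329535e-01, -7.26454777e-01]]), 't': array([ 0.35231363, -0.24261935,  1.40592684])}
{'intrinsics': array([[312.09303509,   0.        , 286.35157114],
       [  0.        , 312.09303509, 213.92615142],
       [  0.        ,   0.        ,   1.        ]]), 'mount': array([[ 7.71611264e-04, -9.49699332e-01, -3.13162233e-01,
         7.92180054e-02],
       [ 9.99999551e-01,  5.60515697e-04,  7.64107257e-04,
        -2.40020038e-04],
       [-5.50139804e-04, -3.13162682e-01,  9.49699338e-01,
        -1.16480482e-01],
       [ 0.00000000e+00,  0.00000000e+00,  0.00000000e+00,
         1.00000000e+00]])}
```

View pics/top0.png

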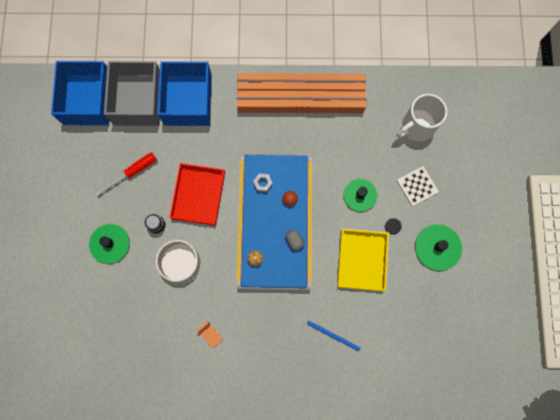

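View pics/scene0.png

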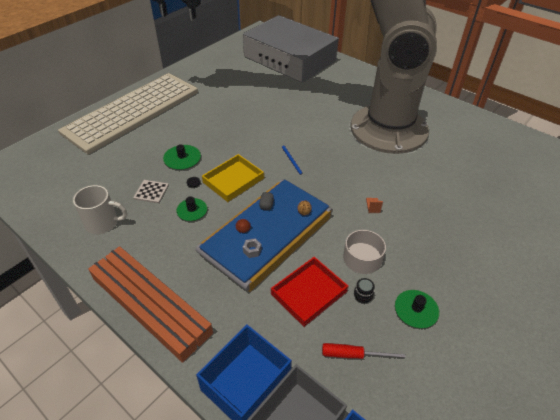

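The top view shows nut (263,182), rust stone (290,199), grey stone (294,240), walnut (255,259), tub (178,262), red tray (198,195) and yellow tray (363,261). The lids are at (109,243), (361,195) and (438,247). The scene view confirms this layout and shows no obstacles near the objects beyond low clutter.

```bash
cat > h.py <<'E'
import numpy as np, cv2
from station import *
def world(n,d,pose=None):
    c=calibration(n);K=c["intrinsics"];v,u=np.mgrid[:420,:560]
    P=np.stack([(u-K[0,2])/K[0,0]*d,(v-K[1,2])/K[1,1]*d,d],-1)
    if n=="wrist":
        from scipy.spatial.transform import Rotation as Ro
        q=pose["tool_rot"];R=Ro.from_quat([q[1],q[2],q[3],q[0]]).as_matrix();M=c["mount"]
        return (P@M[:3,:3].T+M[:3,3])@R.T+pose["eef_pos"]
    return (P-c["t"])@c["R"]
def rect(X,m):
    r=cv2.minAreaRect((X[m][:,:2]*1000).astype(np.float32))
    return np.round(r[0],1),np.round(r[1],1),round(r[2],1)
def circ(X,m):
    c,r=cv2.minEnclosingCircle((X[m][:,:2]*1000).astype(np.float32))
    return np.round(c,1),round(2*r,1)
E
python3 - <<'E'
from h import *
p=cv2.imread("pics/top0.png");d=np.load("top0d.npy");X=world("top",d);hsv=cv2.cvtColor(p,cv2.COLOR_BGR2HSV).astype(int)
H,S,V=hsv[...,0],hsv[...,1],hsv[...,2]
v,u=np.mgrid[:420,:560]
def near(a,b,r): return (np.hypot(u-a,v-b)<r)&(d>0)
Z=X[...,2]
print("belt z",np.median(Z[near(275,215,8)]),"bench",np.median(Z[near(330,210,6)]))
for n,a,b in [("A",109,243),("B",361,195),("C",438,247)]:
    g=near(a,b,35)&(H>50)&(H<75)&(S>150)
    k=near(a,b,20)&(V<60)&(Z>0.03)
    print(n,circ(X,g),np.median(Z[g]),"knob",circ(X,k),Z[k].max(),X[k].mean(0))
for n,a,b in [("nut",263,182),("rust",290,199),("grey",294,240),("wal",255,259)]:
    m=near(a,b,16)&(Z>0.046)&(S<400)
    m&=~((H>100)&(H<115)&(S>170)); 
    t=m&(Z>Z[m].max()-0.008)
    print(n,m.sum(),circ(X,m),rect(X,m),X[m].mean(0).round(4),"top",X[t].mean(0).round(4),rect(X,t),Z[m].max())
m=near(178,262,30)&(Z>0.042)&(Z<.06);print("tub",circ(X,m),Z[m].max())
for n,a,b,h in [("yel",363,261,(22,35)),("red",198,195,None)]:
    hm=((H>22)&(H<35)) if h else ((H<8)|(H>172))
    m=near(a,b,50)&hm&(S>150)&(Z>0.016); print(n,rect(X,m),np.percentile(Z[m],95))
    m=near(a,b,45)&hm&(S>150)&(Z<0.012); print(n,"floor",rect(X,m))
E
```

```text
belt z 0.03920567163915657 bench -0.0008157023593959372
A (array([510.4, 371.5]), 90.4) 0.00900009223948446 knob (array([509.7, 371.7]), 22.4) 0.0484840752777993 [0.50906432 0.36987487 0.04142201]
B (array([ 625.5, -196.7]), 75.4) 0.009480156231429246 knob (array([ 625. , -195.7]), 20.8) 0.04985826237608697 [ 0.62303146 -0.19567858  0.04137538]
C (array([ 505.4, -371. ]), 104.7) 0.009380350171271529 knob (array([ 505.8, -369.3]), 22.3) 0.04887917753098227 [ 0.50464768 -0.36779877  0.04199521]
nut 182 (array([641.6,  26.3]), 40.7) (array([642.1,  25.9]), array([38. , 36.4]), 84.5) [0.6416 0.026  0.0577] top [0.6419 0.0258 0.0595] (array([641.9,  25.9]), array([36.3, 37.5]), 0.1) 0.06452687420786565
rust 201 (array([608. , -34.6]), 36.3) (array([607.2, -34.4]), array([33.7, 34.7]), 40.7) [ 0.606  -0.0341  0.0589] top [ 0.607  -0.0349  0.0627] (array([607.6, -34.4]), array([26.6, 25.7]), 63.5) 0.067410707304841
grey 292 (array([513.7, -44.2]), 47.1) (array([514. , -44.7]), array([45.9, 32.2]), 32.0) [ 0.5127 -0.0443  0.0625] top [ 0.5131 -0.0444  0.0649] (array([513.7, -43.7]), array([40.9, 27.5]), 30.9) 0.07019006556715232
wal 197 (array([473.2,  40.9]), 34.1) (array([473.6,  41.2]), array([32.6, 32.5]), 89.0) [0.4725 0.0405 0.0667] top [0.4728 0.0409 0.0712] (array([473.3,  40. ]), array([22.4, 23.6]), 19.3) 0.07550029096332792
tub (array([468.3, 210.9]), 90.7) 0.05650394039236319
yel (array([ 476., -198.]), array([105.8, 129.8]), 85.3) 0.02807661582529722
yel floor (array([ 477.7, -199.9]), array([108.1, 133.7]), 85.5)
red (array([624.4, 175.6]), array([105.3, 129.7]), 81.4) 0.02702753363110457
red floor (array([623.8, 175.3]), array([101.7, 128.4]), 81.7)
```

Emit:
{"api": "drive_tool", "payload": {
  "increments": [
    {"wz": 10,"claw": 0.06},
    {"wz": 10},
    {"wz": 1.76},
    {"dx": 0.03,"dy": -0.049},
    {"dx": 0.03,"dy": -0.049},
    {"dx": 0.03,"dy": -0.049},
    {"dx": 0.03,"dy": -0.049},
    {"dx": 0.03,"dy": -0.049},
    {"dx": 0.03,"dy": -0.049},
    {"dx": 0.03,"dy": -0.049},
    {"dx": 0.03,"dy": -0.049},
    {"dx": 0.03,"dy": -0.049},
    {"dx": 0.03,"dy": -0.049},
    {"dx": 0.03,"dy": -0.049},
    {"dx": 0.027,"dy": -0.053},
    {},
    {}
  ],
  "newtons": 40
}}

```text
schema error: expected keys claw, dx, dy, dz, wx, wy, wz
```

```bash
python3 - <<'E'
import station
print([k for k in dir(station) if k[0]!='_'])
from h import *
o=get_obs();print(o['t'],o['eef_pos'],o['tool_rot'],o['gripper_width'],o['q'])
p,d=read_camera("wrist");cv2.imwrite("pics/w1.png",p[:,:,::-1]);np.save("w1.npy",d)
X=world("wrist",d,o);Z=X[...,2]
n,l,st,c=cv2.connectedComponentsWithStats(((Z>.048)&(Z<.09)).astype(np.uint8))
for i in range(1,n):
    if st[i,4]>200:
        m=l==i; print(i,st[i],circ(X,m),rect(X,m),Z[m].max())
E
```

```text
['PlanningError', 'calibration', 'finger_overhang', 'get_obs', 'hand_in', 'read_camera']
0.1 [ 0.25002992 -0.6264434   0.25540761] [-8.15545242e-04  9.82024864e-01  1.88749706e-01 -2.24714366e-04] 0.9990295622609066 [ 1.082914    0.47773626  0.02235958  1.5563597  -0.01149806  1.109317
 -0.08311035]
1 [   0  318   61   79 2230] (array([ -56.8, -397.9]), 88.3) (array([ -50.8, -408.5]), array([79.8, 62.6]), 29.1) 0.0899493289999101
4 [ 92 395  41  25 672] (array([ -71.3, -526.6]), 57.6) (array([ -70.3, -524.7]), array([39.5, 47.7]), 23.7) 0.08999896793588893
```

View pics/w1.png

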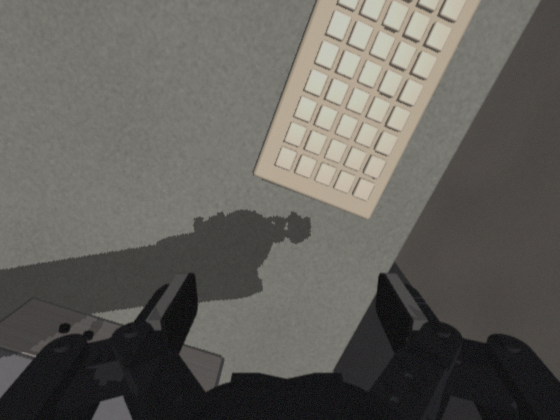

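The call was refused because every row needs all its keys. The wrist picture therefore shows only the keyboard (370,100) from the start pose, with the fingertips at (190,280) and (385,280).

Emit:
{"api": "drive_tool", "payload": {
  "increments": [
    {"claw": 0.06,"dx": 0,"dy": 0,"dz": 0,"wx": 0,"wy": 0,"wz": 10},
    {"claw": 0.06,"dx": 0,"dy": 0,"dz": 0,"wx": 0,"wy": 0,"wz": 10},
    {"claw": 0.06,"dx": 0,"dy": 0,"dz": 0,"wx": 0,"wy": 0,"wz": 1.76},
    {"claw": 0.06,"dx": 0.03,"dy": -0.049,"dz": 0,"wx": 0,"wy": 0,"wz": 0},
    {"claw": 0.06,"dx": 0.03,"dy": -0.049,"dz": 0,"wx": 0,"wy": 0,"wz": 0},
    {"claw": 0.06,"dx": 0.03,"dy": -0.049,"dz": 0,"wx": 0,"wy": 0,"wz": 0},
    {"claw": 0.06,"dx": 0.03,"dy": -0.049,"dz": 0,"wx": 0,"wy": 0,"wz": 0},
    {"claw": 0.06,"dx": 0.03,"dy": -0.049,"dz": 0,"wx": 0,"wy": 0,"wz": 0},
    {"claw": 0.06,"dx": 0.03,"dy": -0.049,"dz": 0,"wx": 0,"wy": 0,"wz": 0},
    {"claw": 0.06,"dx": 0.03,"dy": -0.049,"dz": 0,"wx": 0,"wy": 0,"wz": 0},
    {"claw": 0.06,"dx": 0.03,"dy": -0.049,"dz": 0,"wx": 0,"wy": 0,"wz": 0},
    {"claw": 0.06,"dx": 0.03,"dy": -0.049,"dz": 0,"wx": 0,"wy": 0,"wz": 0},
    {"claw": 0.06,"dx": 0.03,"dy": -0.049,"dz": 0,"wx": 0,"wy": 0,"wz": 0},
    {"claw": 0.06,"dx": 0.03,"dy": -0.049,"dz": 0,"wx": 0,"wy": 0,"wz": 0},
    {"claw": 0.06,"dx": 0.027,"dy": -0.053,"dz": 0,"wx": 0,"wy": 0,"wz": 0},
    {"claw": 0.06,"dx": 0,"dy": 0,"dz": 0,"wx": 0,"wy": 0,"wz": 0},
    {"claw": 0.06,"dx": 0,"dy": 0,"dz": 0,"wx": 0,"wy": 0,"wz": 0}
  ],
  "newtons": 40
}}

```text
t: 2.28
eef_pos: [0.607, -0.0353, 0.256]
tool_rot: [0.0, 1.0, 0.001, -0.0]
contact_force: [0.0, -0.4, -0.2]
gripper_width: 0.707
grasp_force: 0.0
```

```bash
cat > look.py <<'E'
import sys
from h import *
import station
o=get_obs();print(o['t'],o['eef_pos'],o['tool_rot'].round(4),o['gripper_width'],o['q'].round(2),station.finger_overhang)
p,d=read_camera("wrist");cv2.imwrite(f"pics/{sys.argv[1]}.png",p[:,:,::-1]);np.save("w.npy",d)
X=world("wrist",d,o);Z=X[...,2]
lo,hi=float(sys.argv[2]),float(sys.argv[3])
n,l,st,c=cv2.connectedComponentsWithStats(((Z>lo)&(Z<hi)).astype(np.uint8))
for i in range(1,n):
    if st[i,4]>300:
        m=l==i; print(st[i],circ(X,m),rect(X,m),Z[m].max().round(4))
E
python3 look.py w2 .048 .09
```

```text
2.275 [ 0.6070107  -0.03525833  0.25599803] [ 3.e-04  1.e+00  1.e-03 -3.e-04] 0.7066185428660723 [ 0.09  0.38 -0.18  1.71  0.08  1.06 -1.68] 0.025
[204 137  42  40 847] (array([641.9,  26.4]), 41.4) (array([642. ,  26.6]), array([35.9, 41.4]), 53.5) 0.0612
[268 173  34  33 858] (array([607.8, -34. ]), 35.4) (array([607.9, -34.4]), array([34.6, 34.3]), 41.4) 0.0654
[ 275  249   38   42 1028] (array([514.3, -44.3]), 47.1) (array([515.4, -43.9]), array([43.1, 32.1]), 32.0) 0.0665
```

View pics/w2.png

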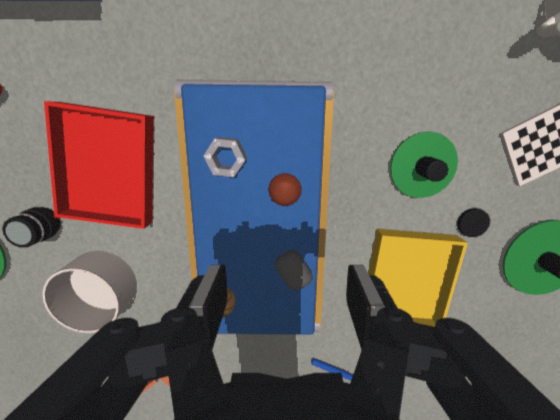

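The wrist view shows nut (225,157), rust stone (285,189) and grey stone (294,268), with the walnut partly behind the left finger (230,300). The positions agree with the top view to about 1 mm. Next I check the belt rail height before going down.

```bash
python3 - <<'E'
from h import *
X=world("top",np.load("top0d.npy"));r=X[215,225:325]
print((r[::3,1:]*1000).round(0).tolist())
E
```

```text
[[113.0, 3.0], [106.0, -1.0], [99.0, 4.0], [92.0, -2.0], [85.0, 3.0], [77.0, 26.0], [69.0, 39.0], [62.0, 39.0], [56.0, 34.0], [49.0, 39.0], [42.0, 40.0], [36.0, 38.0], [29.0, 39.0], [22.0, 38.0], [16.0, 42.0], [9.0, 37.0], [2.0, 39.0], [-4.0, 41.0], [-11.0, 37.0], [-18.0, 35.0], [-24.0, 38.0], [-31.0, 38.0], [-38.0, 36.0], [-44.0, 41.0], [-51.0, 39.0], [-58.0, 40.0], [-64.0, 36.0], [-71.0, 42.0], [-78.0, 32.0], [-87.0, 0.0], [-94.0, 1.0], [-101.0, 2.0], [-107.0, 3.0], [-114.0, 2.0]]
```

Emit:
{"api": "drive_tool", "payload": {
  "increments": [
    {"claw": 0.05,"dx": 0.0005,"dy": -0.001,"dz": 0.045,"wx": 0,"wy": 0,"wz": 0},
    {"claw": 0.05,"dx": 0,"dy": 0,"dz": 0.045,"wx": 0,"wy": 0,"wz": 0},
    {"claw": 0.05,"dx": 0,"dy": 0,"dz": 0.03,"wx": 0,"wy": 0,"wz": 0}
  ]
}}

```text
t: 2.7
eef_pos: [0.6063, -0.0363, 0.1344]
tool_rot: [0.001, 1.0, -0.001, -0.001]
contact_force: [0.1, 0.5, -0.2]
gripper_width: 0.586
grasp_force: 0.0
```

Emit:
{"api": "drive_tool", "payload": {
  "increments": [
    {"claw": 0.05,"dx": 0,"dy": 0,"dz": 0.04,"wx": 0,"wy": 0,"wz": 0},
    {"claw": 0.05,"dx": 0,"dy": 0,"dz": 0.028,"wx": 0,"wy": 0,"wz": 0},
    {"claw": 0.05,"dx": 0,"dy": 0,"dz": 0,"wx": 0,"wy": 0,"wz": 0},
    {"claw": 0.05,"dx": 0,"dy": 0,"dz": 0,"wx": 0,"wy": 0,"wz": 0}
  ]
}}

```text
t: 3.2
eef_pos: [0.6084, -0.035, 0.0695]
tool_rot: [0.0, 1.0, -0.001, 0.001]
contact_force: [1.0, 0.1, 0.2]
gripper_width: 0.585
grasp_force: 0.0
```

Emit:
{"api": "drive_tool", "payload": {
  "increments": [
    {"claw": 0.02,"dx": 0,"dy": 0,"dz": 0,"wx": 0,"wy": 0,"wz": 0},
    {"claw": 0.02,"dx": 0,"dy": 0,"dz": 0,"wx": 0,"wy": 0,"wz": 0},
    {"claw": 0.02,"dx": 0,"dy": 0,"dz": 0,"wx": 0,"wy": 0,"wz": 0},
    {"claw": 0.02,"dx": 0,"dy": 0,"dz": 0,"wx": 0,"wy": 0,"wz": 0}
  ]
}}

```text
t: 3.7
eef_pos: [0.6088, -0.0344, 0.0703]
tool_rot: [0.0, 1.0, -0.0, 0.001]
contact_force: [-2.1, -1.3, 5.1]
gripper_width: 0.389
grasp_force: 39.5
```

Emit:
{"api": "drive_tool", "payload": {
  "increments": [
    {"claw": 0.02,"dx": 0,"dy": 0,"dz": -0.03,"wx": 0,"wy": 0,"wz": 0},
    {"claw": 0.02,"dx": 0,"dy": 0,"dz": -0.04,"wx": 0,"wy": 0,"wz": 0},
    {"claw": 0.02,"dx": -0.02,"dy": 0.0335,"dz": -0.02,"wx": 0,"wy": 0,"wz": 0},
    {"claw": 0.02,"dx": -0.028,"dy": 0.0445,"dz": 0,"wx": 0,"wy": 0,"wz": 0},
    {"claw": 0.02,"dx": -0.028,"dy": 0.0445,"dz": 0,"wx": 0,"wy": 0,"wz": 0},
    {"claw": 0.02,"dx": -0.0275,"dy": 0.044,"dz": 0,"wx": 0,"wy": 0,"wz": 0},
    {"claw": 0.02,"dx": 0,"dy": 0,"dz": 0.03,"wx": 0,"wy": 0,"wz": 0},
    {"claw": 0.02,"dx": 0,"dy": 0,"dz": 0.04,"wx": 0,"wy": 0,"wz": 0},
    {"claw": 0.02,"dx": 0,"dy": 0,"dz": 0.03,"wx": 0,"wy": 0,"wz": 0},
    {"claw": 0.02,"dx": 0,"dy": 0,"dz": 0.0,"wx": 0,"wy": 0,"wz": 0}
  ]
}}

```text
t: 4.95
eef_pos: [0.503, -0.2, 0.0573]
tool_rot: [-0.0, 1.0, 0.0, -0.002]
contact_force: [-0.4, 0.4, -0.0]
gripper_width: 0.391
grasp_force: 40.2
```

Emit:
{"api": "drive_tool", "payload": {
  "increments": [
    {"claw": 0.02,"dx": 0,"dy": 0,"dz": 0.02,"wx": 0,"wy": 0,"wz": 0},
    {"claw": 0.02,"dx": 0,"dy": 0,"dz": 0,"wx": 0,"wy": 0,"wz": 0},
    {"claw": 0.05,"dx": 0,"dy": 0,"dz": 0,"wx": 0,"wy": 0,"wz": 0},
    {"claw": 0.05,"dx": 0,"dy": 0,"dz": 0,"wx": 0,"wy": 0,"wz": 0},
    {"claw": 0.05,"dx": 0,"dy": 0,"dz": -0.03,"wx": 0,"wy": 0,"wz": 0},
    {"claw": 0.05,"dx": 0,"dy": 0,"dz": -0.05,"wx": 0,"wy": 0,"wz": 0},
    {"claw": 0.05,"dx": 0,"dy": 0,"dz": -0.04,"wx": 0,"wy": 0,"wz": 0},
    {"claw": 0.05,"dx": 0.003,"dy": -0.039,"dz": 0,"wx": 0,"wy": 0,"wz": 0},
    {"claw": 0.05,"dx": 0.003,"dy": -0.039,"dz": 0,"wx": 0,"wy": 0,"wz": 0},
    {"claw": 0.05,"dx": 0.003,"dy": -0.039,"dz": 0,"wx": 0,"wy": 0,"wz": 0},
    {"claw": 0.05,"dx": 0.002,"dy": -0.039,"dz": 0,"wx": 0,"wy": 0,"wz": 0},
    {"claw": 0.05,"dx": 0,"dy": 0,"dz": 0,"wx": 0,"wy": 0,"wz": -10},
    {"claw": 0.05,"dx": 0,"dy": 0,"dz": 0,"wx": 0,"wy": 0,"wz": -10},
    {"claw": 0.05,"dx": 0,"dy": 0,"dz": 0,"wx": 0,"wy": 0,"wz": -10},
    {"claw": 0.05,"dx": 0,"dy": 0,"dz": 0.02,"wx": 0,"wy": 0,"wz": -2},
    {"claw": 0.05,"dx": 0,"dy": 0,"dz": 0,"wx": 0,"wy": 0,"wz": 0},
    {"claw": 0.05,"dx": 0,"dy": 0,"dz": 0,"wx": 0,"wy": 0,"wz": 0}
  ]
}}

```text
t: 7.08
eef_pos: [0.5155, -0.0444, 0.139]
tool_rot: [0.0, 0.961, 0.275, 0.0]
contact_force: [0.4, -0.1, 0.8]
gripper_width: 0.587
grasp_force: 0.0
```

```bash
python3 look.py w3 .044 .09
```

```text
7.075 [ 0.51552803 -0.04444014  0.13903367] [2.000e-04 9.614e-01 2.752e-01 3.000e-04] 0.5870558153668782 [ 0.22  0.39 -0.31  2.02  0.17  0.76 -1.21] 0.025
[ 264    0   66   32 1271] (array([633.4,  23.2]), 36.0) (array([629.1,  20.7]), array([12.6, 35.9]), 31.0) 0.0609
[ 119  193   55   53 2184] (array([474.3,  40.8]), 35.1) (array([475.7,  40.6]), array([33.2, 29. ]), 64.2) 0.0749
[ 261  200   47   65 2763] (array([514. , -43.6]), 47.0) (array([514.7, -43. ]), array([43.7, 31.7]), 32.6) 0.0664
```

View pics/w3.png

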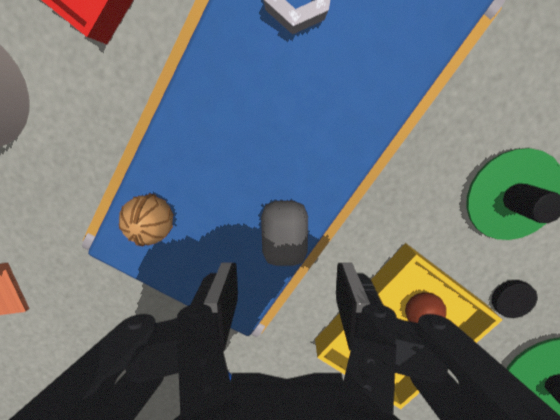

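The rust stone lies in the yellow tray (425,308). The grey stone (285,232) is aligned with the fingers and the walnut is at (146,220).

Emit:
{"api": "drive_tool", "payload": {
  "increments": [
    {"claw": 0.05,"dx": -0.001,"dy": 0,"dz": 0.04,"wx": 0,"wy": 0,"wz": 0},
    {"claw": 0.05,"dx": 0,"dy": 0,"dz": 0.029,"wx": 0,"wy": 0,"wz": 0},
    {"claw": 0.05,"dx": 0,"dy": 0,"dz": 0,"wx": 0,"wy": 0,"wz": 0},
    {"claw": 0.05,"dx": 0,"dy": 0,"dz": 0,"wx": 0,"wy": 0,"wz": 0},
    {"claw": 0.02,"dx": 0,"dy": 0,"dz": 0,"wx": 0,"wy": 0,"wz": 0},
    {"claw": 0.02,"dx": 0,"dy": 0,"dz": 0,"wx": 0,"wy": 0,"wz": 0},
    {"claw": 0.02,"dx": 0,"dy": 0,"dz": 0,"wx": 0,"wy": 0,"wz": 0},
    {"claw": 0.02,"dx": 0,"dy": 0,"dz": 0,"wx": 0,"wy": 0,"wz": 0}
  ]
}}

```text
t: 8.12
eef_pos: [0.5156, -0.0449, 0.0709]
tool_rot: [0.0, 0.961, 0.276, 0.001]
contact_force: [-1.5, 0.0, 7.4]
gripper_width: 0.37
grasp_force: 40.7
```

Emit:
{"api": "drive_tool", "payload": {
  "increments": [
    {"claw": 0.02,"dx": 0,"dy": 0,"dz": -0.03,"wx": 0,"wy": 0,"wz": 0},
    {"claw": 0.02,"dx": 0,"dy": 0,"dz": -0.04,"wx": 0,"wy": 0,"wz": 0},
    {"claw": 0.02,"dx": 0,"dy": 0,"dz": -0.02,"wx": 0,"wy": 0,"wz": 10},
    {"claw": 0.02,"dx": 0,"dy": 0,"dz": 0,"wx": 0,"wy": 0,"wz": 10},
    {"claw": 0.02,"dx": 0,"dy": 0,"dz": 0,"wx": 0,"wy": 0,"wz": 10},
    {"claw": 0.02,"dx": 0,"dy": 0,"dz": 0,"wx": 0,"wy": 0,"wz": 2},
    {"claw": 0.02,"dx": -0.016,"dy": 0.038,"dz": 0,"wx": 0,"wy": 0,"wz": 0},
    {"claw": 0.02,"dx": -0.017,"dy": 0.038,"dz": 0,"wx": 0,"wy": 0,"wz": 0},
    {"claw": 0.02,"dx": -0.017,"dy": 0.038,"dz": 0,"wx": 0,"wy": 0,"wz": 0},
    {"claw": 0.02,"dx": -0.017,"dy": 0.038,"dz": 0,"wx": 0,"wy": 0,"wz": 0},
    {"claw": 0.02,"dx": 0,"dy": 0,"dz": 0.04,"wx": 0,"wy": 0,"wz": 0},
    {"claw": 0.02,"dx": 0,"dy": 0,"dz": 0.04,"wx": 0,"wy": 0,"wz": 0},
    {"claw": 0.02,"dx": 0,"dy": 0,"dz": 0.02,"wx": 0,"wy": 0,"wz": 0},
    {"claw": 0.02,"dx": 0,"dy": 0,"dz": 0,"wx": 0,"wy": 0,"wz": 0}
  ]
}}

```text
t: 9.88
eef_pos: [0.4464, -0.1965, 0.0582]
tool_rot: [-0.001, 1.0, 0.001, -0.001]
contact_force: [0.7, -0.7, 0.5]
gripper_width: 0.365
grasp_force: 40.0
```

Emit:
{"api": "drive_tool", "payload": {
  "increments": [
    {"claw": 0.02,"dx": 0.002,"dy": 0,"dz": 0.02,"wx": 0,"wy": 0,"wz": 0},
    {"claw": 0.02,"dx": 0,"dy": 0,"dz": 0,"wx": 0,"wy": 0,"wz": 0},
    {"claw": 0.05,"dx": 0,"dy": 0,"dz": 0,"wx": 0,"wy": 0,"wz": 0},
    {"claw": 0.05,"dx": 0,"dy": 0,"dz": 0,"wx": 0,"wy": 0,"wz": 0},
    {"claw": 0.05,"dx": 0,"dy": 0,"dz": -0.03,"wx": 0,"wy": 0,"wz": 0},
    {"claw": 0.05,"dx": 0,"dy": 0,"dz": -0.05,"wx": 0,"wy": 0,"wz": 0},
    {"claw": 0.05,"dx": 0,"dy": 0,"dz": -0.05,"wx": 0,"wy": 0,"wz": 0},
    {"claw": 0.05,"dx": 0.032,"dy": -0.037,"dz": 0,"wx": 0,"wy": 0,"wz": 0},
    {"claw": 0.05,"dx": 0.032,"dy": -0.037,"dz": 0,"wx": 0,"wy": 0,"wz": 0},
    {"claw": 0.05,"dx": 0.032,"dy": -0.037,"dz": 0,"wx": 0,"wy": 0,"wz": 0},
    {"claw": 0.05,"dx": 0.032,"dy": -0.037,"dz": 0,"wx": 0,"wy": 0,"wz": 0},
    {"claw": 0.05,"dx": 0.032,"dy": -0.037,"dz": 0,"wx": 0,"wy": 0,"wz": 0},
    {"claw": 0.05,"dx": 0.033,"dy": -0.038,"dz": 0,"wx": 0,"wy": 0,"wz": 0},
    {"claw": 0.05,"dx": 0,"dy": 0,"dz": 0,"wx": 0,"wy": 0,"wz": -10},
    {"claw": 0.05,"dx": 0,"dy": 0,"dz": 0,"wx": 0,"wy": 0,"wz": -10},
    {"claw": 0.05,"dx": 0,"dy": 0,"dz": 0,"wx": 0,"wy": 0,"wz": -3.5},
    {"claw": 0.05,"dx": 0,"dy": 0,"dz": 0,"wx": 0,"wy": 0,"wz": 0},
    {"claw": 0.05,"dx": 0,"dy": 0,"dz": 0,"wx": 0,"wy": 0,"wz": 0}
  ]
}}

```text
t: 12.12
eef_pos: [0.6424, 0.0259, 0.1697]
tool_rot: [0.0, 0.979, 0.203, 0.0]
contact_force: [-0.0, 0.4, -0.2]
gripper_width: 0.583
grasp_force: 0.0
```

```bash
python3 look.py w4 .044 .09
```

```text
12.125 [0.64239807 0.02592212 0.16969325] [1.000e-04 9.792e-01 2.030e-01 2.000e-04] 0.5833069643866616 [ 0.08  0.53 -0.3   1.7   0.18  0.94 -1.45] 0.025
[ 262  189   47   55 1526] (array([642.4,  27. ]), 41.2) (array([642.3,  27. ]), array([41. , 35.8]), 23.0) 0.0612
[   0  259   73   89 1102] (array([468.4, 211. ]), 91.4) (array([470. , 197.8]), array([90.6, 62.5]), 6.9) 0.0506
```

View pics/w4.png

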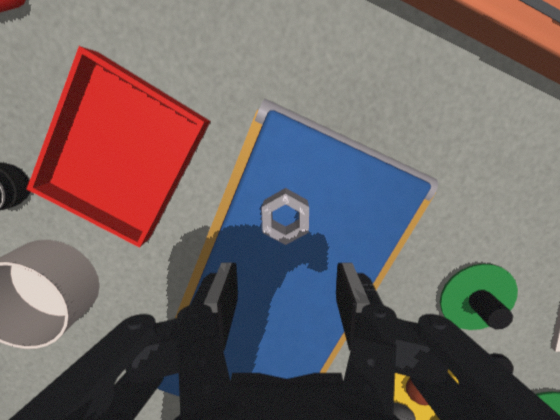

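The nut (286,217) has its flats parallel to the fingers, and both stones are in the yellow tray at the lower right. I descend and grip it.

Emit:
{"api": "drive_tool", "payload": {
  "increments": [
    {"claw": 0.05,"dx": 0,"dy": -0.001,"dz": 0.04,"wx": 0,"wy": 0,"wz": 0},
    {"claw": 0.05,"dx": 0,"dy": 0,"dz": 0.04,"wx": 0,"wy": 0,"wz": 0},
    {"claw": 0.05,"dx": 0,"dy": 0,"dz": 0.02,"wx": 0,"wy": 0,"wz": 0},
    {"claw": 0.05,"dx": 0,"dy": 0,"dz": 0,"wx": 0,"wy": 0,"wz": 0},
    {"claw": 0.05,"dx": 0,"dy": 0,"dz": 0,"wx": 0,"wy": 0,"wz": 0},
    {"claw": 0.02,"dx": 0,"dy": 0,"dz": 0,"wx": 0,"wy": 0,"wz": 0},
    {"claw": 0.02,"dx": 0,"dy": 0,"dz": 0,"wx": 0,"wy": 0,"wz": 0},
    {"claw": 0.02,"dx": 0,"dy": 0,"dz": 0,"wx": 0,"wy": 0,"wz": 0},
    {"claw": 0.02,"dx": 0,"dy": 0,"dz": 0,"wx": 0,"wy": 0,"wz": 0}
  ]
}}

```text
t: 13.3
eef_pos: [0.6433, 0.0271, 0.0712]
tool_rot: [0.0, 0.979, 0.204, 0.002]
contact_force: [-1.5, -0.6, 6.3]
gripper_width: 0.404
grasp_force: 41.3
```

Emit:
{"api": "drive_tool", "payload": {
  "increments": [
    {"claw": 0.02,"dx": 0,"dy": 0,"dz": -0.03,"wx": 0,"wy": 0,"wz": 0},
    {"claw": 0.02,"dx": 0,"dy": 0,"dz": -0.04,"wx": 0,"wy": 0,"wz": 0},
    {"claw": 0.02,"dx": 0,"dy": 0,"dz": -0.02,"wx": 0,"wy": 0,"wz": 10},
    {"claw": 0.02,"dx": 0,"dy": 0,"dz": 0,"wx": 0,"wy": 0,"wz": 10},
    {"claw": 0.02,"dx": 0,"dy": 0,"dz": 0,"wx": 0,"wy": 0,"wz": 3.5},
    {"claw": 0.02,"dx": -0.005,"dy": -0.037,"dz": 0,"wx": 0,"wy": 0,"wz": 0},
    {"claw": 0.02,"dx": -0.005,"dy": -0.037,"dz": 0,"wx": 0,"wy": 0,"wz": 0},
    {"claw": 0.02,"dx": -0.005,"dy": -0.037,"dz": 0,"wx": 0,"wy": 0,"wz": 0},
    {"claw": 0.02,"dx": -0.004,"dy": -0.037,"dz": 0,"wx": 0,"wy": 0,"wz": 0},
    {"claw": 0.02,"dx": 0,"dy": 0,"dz": 0.04,"wx": 0,"wy": 0,"wz": 0},
    {"claw": 0.02,"dx": 0,"dy": 0,"dz": 0.04,"wx": 0,"wy": 0,"wz": 0},
    {"claw": 0.02,"dx": 0,"dy": 0,"dz": 0.02,"wx": 0,"wy": 0,"wz": 0},
    {"claw": 0.02,"dx": 0,"dy": 0,"dz": 0,"wx": 0,"wy": 0,"wz": 0}
  ]
}}

```text
t: 14.92
eef_pos: [0.6222, 0.1746, 0.0583]
tool_rot: [0.0, 1.0, -0.0, -0.001]
contact_force: [-0.4, 0.1, -0.7]
gripper_width: 0.41
grasp_force: 40.5
```

Emit:
{"api": "drive_tool", "payload": {
  "increments": [
    {"claw": 0.02,"dx": 0,"dy": 0,"dz": 0.02,"wx": 0,"wy": 0,"wz": 0},
    {"claw": 0.02,"dx": 0,"dy": 0,"dz": 0,"wx": 0,"wy": 0,"wz": 0},
    {"claw": 0.05,"dx": 0,"dy": 0,"dz": 0,"wx": 0,"wy": 0,"wz": 0},
    {"claw": 0.05,"dx": 0,"dy": 0,"dz": 0,"wx": 0,"wy": 0,"wz": 0},
    {"claw": 0.05,"dx": 0,"dy": 0,"dz": -0.03,"wx": 0,"wy": 0,"wz": 0},
    {"claw": 0.05,"dx": 0,"dy": 0,"dz": -0.05,"wx": 0,"wy": 0,"wz": 0},
    {"claw": 0.05,"dx": 0,"dy": 0,"dz": -0.05,"wx": 0,"wy": 0,"wz": 0},
    {"claw": 0.05,"dx": -0.037,"dy": 0.034,"dz": 0,"wx": 0,"wy": 0,"wz": 0},
    {"claw": 0.05,"dx": -0.037,"dy": 0.034,"dz": 0,"wx": 0,"wy": 0,"wz": 0},
    {"claw": 0.05,"dx": -0.037,"dy": 0.033,"dz": 0,"wx": 0,"wy": 0,"wz": 0},
    {"claw": 0.05,"dx": -0.037,"dy": 0.033,"dz": 0,"wx": 0,"wy": 0,"wz": 0},
    {"claw": 0.05,"dx": 0,"dy": 0,"dz": 0,"wx": 0,"wy": 0,"wz": 0},
    {"claw": 0.05,"dx": 0,"dy": 0,"dz": 0,"wx": 0,"wy": 0,"wz": 0}
  ]
}}

```text
t: 16.55
eef_pos: [0.476, 0.0414, 0.1702]
tool_rot: [-0.0, 1.0, -0.0, 0.001]
contact_force: [0.5, 0.1, 0.4]
gripper_width: 0.583
grasp_force: 0.0
```

```bash
python3 look.py w5 .044 .09
```

```text
16.55 [0.47596842 0.04141647 0.17016216] [-3.0e-04  1.0e+00 -0.0e+00  1.1e-03] 0.5826884631643551 [-0.01  0.28 -0.24  2.09  0.09  0.78 -1.88] 0.025
[  20  169  116  105 1930] (array([467.7, 211.6]), 91.1) (array([467.9, 211.5]), array([89.3, 90.1]), 26.9) 0.0508
[ 265  200   43   44 1466] (array([473.8,  41.3]), 35.6) (array([473.9,  41.2]), array([32.8, 32.7]), 85.1) 0.0751
```

View pics/w5.png

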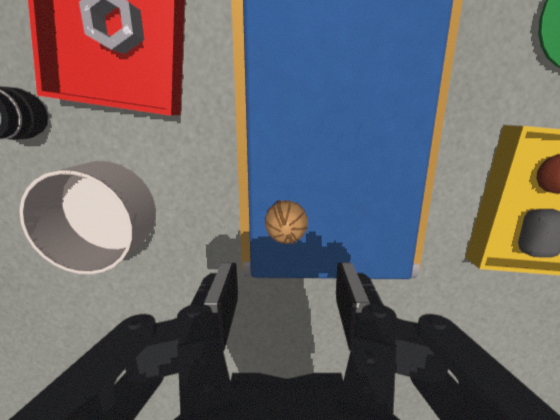

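The nut lies in the red tray (110,20) and both stones lie in the yellow tray (545,175) and (540,232). The walnut (286,222) is between the fingers, and the tub measures (468,211).

Emit:
{"api": "drive_tool", "payload": {
  "increments": [
    {"claw": 0.05,"dx": -0.002,"dy": 0,"dz": 0.04,"wx": 0,"wy": 0,"wz": 0},
    {"claw": 0.05,"dx": 0,"dy": 0,"dz": 0.04,"wx": 0,"wy": 0,"wz": 0},
    {"claw": 0.05,"dx": 0,"dy": 0,"dz": 0.019,"wx": 0,"wy": 0,"wz": 0},
    {"claw": 0.05,"dx": 0,"dy": 0,"dz": 0,"wx": 0,"wy": 0,"wz": 0},
    {"claw": 0.05,"dx": 0,"dy": 0,"dz": 0,"wx": 0,"wy": 0,"wz": 0},
    {"claw": 0.02,"dx": 0,"dy": 0,"dz": 0,"wx": 0,"wy": 0,"wz": 0},
    {"claw": 0.02,"dx": 0,"dy": 0,"dz": 0,"wx": 0,"wy": 0,"wz": 0},
    {"claw": 0.02,"dx": 0,"dy": 0,"dz": 0,"wx": 0,"wy": 0,"wz": 0},
    {"claw": 0.02,"dx": 0,"dy": 0,"dz": 0,"wx": 0,"wy": 0,"wz": 0}
  ]
}}

```text
t: 17.73
eef_pos: [0.4741, 0.0414, 0.0716]
tool_rot: [-0.0, 1.0, 0.0, 0.001]
contact_force: [-0.5, 0.9, 6.4]
gripper_width: 0.367
grasp_force: 39.3
```

Emit:
{"api": "drive_tool", "payload": {
  "increments": [
    {"claw": 0.02,"dx": 0,"dy": 0,"dz": -0.03,"wx": 0,"wy": 0,"wz": 0},
    {"claw": 0.02,"dx": 0,"dy": 0,"dz": -0.05,"wx": 0,"wy": 0,"wz": 0},
    {"claw": 0.02,"dx": 0,"dy": 0,"dz": -0.03,"wx": 0,"wy": 0,"wz": 0},
    {"claw": 0.02,"dx": -0.0015,"dy": -0.042,"dz": 0,"wx": 0,"wy": 0,"wz": 0},
    {"claw": 0.02,"dx": -0.0015,"dy": -0.043,"dz": 0,"wx": 0,"wy": 0,"wz": 0},
    {"claw": 0.02,"dx": -0.0015,"dy": -0.043,"dz": 0,"wx": 0,"wy": 0,"wz": 0},
    {"claw": 0.02,"dx": -0.0015,"dy": -0.042,"dz": 0,"wx": 0,"wy": 0,"wz": 0},
    {"claw": 0.02,"dx": 0,"dy": 0,"dz": 0.03,"wx": 0,"wy": 0,"wz": 0},
    {"claw": 0.02,"dx": 0,"dy": 0,"dz": 0.03,"wx": 0,"wy": 0,"wz": 0},
    {"claw": 0.02,"dx": 0,"dy": 0,"dz": 0.03,"wx": 0,"wy": 0,"wz": 0},
    {"claw": 0.02,"dx": 0,"dy": 0,"dz": 0,"wx": 0,"wy": 0,"wz": 0},
    {"claw": 0.02,"dx": 0,"dy": 0,"dz": 0,"wx": 0,"wy": 0,"wz": 0}
  ]
}}

```text
t: 19.23
eef_pos: [0.4676, 0.2113, 0.0915]
tool_rot: [-0.0, 1.0, -0.0, 0.001]
contact_force: [0.4, 0.1, -0.3]
gripper_width: 0.367
grasp_force: 40.0
```

Emit:
{"api": "drive_tool", "payload": {
  "increments": [
    {"claw": 0.02,"dx": 0,"dy": 0,"dz": 0.03,"wx": 0,"wy": 0,"wz": 0},
    {"claw": 0.02,"dx": 0,"dy": 0,"dz": 0.022,"wx": 0,"wy": 0,"wz": 0},
    {"claw": 0.02,"dx": 0,"dy": 0,"dz": 0,"wx": 0,"wy": 0,"wz": 0},
    {"claw": 0.02,"dx": 0,"dy": 0,"dz": 0,"wx": 0,"wy": 0,"wz": 0},
    {"claw": 0.043,"dx": 0,"dy": 0,"dz": 0,"wx": 0,"wy": 0,"wz": 0},
    {"claw": 0.043,"dx": 0,"dy": 0,"dz": 0,"wx": 0,"wy": 0,"wz": 0},
    {"claw": 0.043,"dx": 0,"dy": 0,"dz": -0.02,"wx": 0,"wy": 0,"wz": 0},
    {"claw": 0.043,"dx": 0,"dy": 0,"dz": -0.04,"wx": 0,"wy": 0,"wz": 0},
    {"claw": 0.043,"dx": 0,"dy": 0,"dz": -0.05,"wx": 0,"wy": 0,"wz": 0},
    {"claw": 0.043,"dx": 0,"dy": 0,"dz": -0.03,"wx": 0,"wy": 0,"wz": 0},
    {"claw": 0.05,"dx": 0.01,"dy": -0.04,"dz": 0,"wx": 0,"wy": 0,"wz": 0},
    {"claw": 0.05,"dx": 0.011,"dy": -0.04,"dz": 0,"wx": 0,"wy": 0,"wz": 0},
    {"claw": 0.05,"dx": 0.011,"dy": -0.04,"dz": 0,"wx": 0,"wy": 0,"wz": 0},
    {"claw": 0.05,"dx": 0.01,"dy": -0.04,"dz": 0,"wx": 0,"wy": 0,"wz": 0},
    {"claw": 0.05,"dx": 0,"dy": 0,"dz": 0,"wx": 0,"wy": 0,"wz": 0},
    {"claw": 0.05,"dx": 0,"dy": 0,"dz": 0,"wx": 0,"wy": 0,"wz": 0}
  ]
}}

```text
t: 21.22
eef_pos: [0.5088, 0.3702, 0.1781]
tool_rot: [0.001, 1.0, -0.0, -0.0]
contact_force: [-0.3, -0.5, -0.6]
gripper_width: 0.583
grasp_force: 0.0
```

```bash
python3 look.py w6 .034 .07; python3 - <<'E'
from h import *
p,d=read_camera("top");cv2.imwrite("pics/top1.png",cv2.resize(p[130:310,60:430,::-1],None,fx=2,fy=2))
p=cv2.imread("pics/w6.png");h=cv2.cvtColor(p,cv2.COLOR_BGR2HSV);g=(h[...,0]>50)&(h[...,0]<75)&(h[...,1]>150)
X=world("wrist",np.load("w.npy"),get_obs());print("disc",circ(X,g&(X[...,2]<.02)),circ(X,g&(abs(X[...,2]-.01)<.003)))
E
```

```text
21.225 [0.50884432 0.37016589 0.17812431] [ 5.e-04  1.e+00 -1.e-04 -2.e-04] 0.5832186115781026 [-0.49  0.5  -0.33  1.72  0.19  0.95 -2.46] 0.025
[ 385  131   49   47 1804] (array([554.4, 269.9]), 38.0) (array([554.4, 269.8]), array([37.2, 37.2]), 15.3) 0.0439
[268 192  28  29 630] (array([510.5, 373.7]), 24.0) (array([510.6, 373.6]), array([23.2, 23. ]), 58.3) 0.0445
[ 410  202  111   99 3192] (array([468.4, 212. ]), 91.5) (array([468.7, 212.3]), array([89.8, 88.8]), 47.1) 0.0511
disc (array([510.1, 373.2]), 88.7) (array([510.1, 373.2]), 88.7)
```

View pics/w6.png

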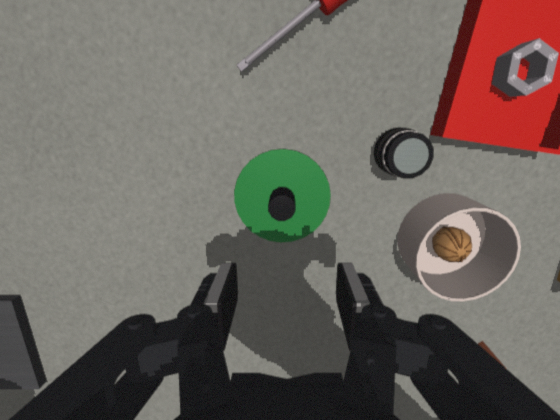

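View pics/top1.png

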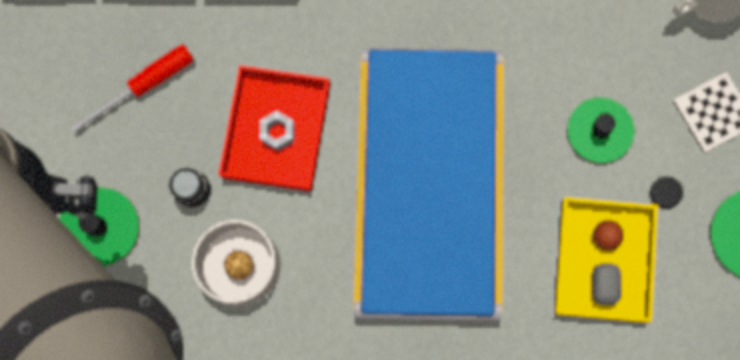

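All four items are where they belong: nut (275,130) in red, stones (607,235) and (606,285) in yellow, walnut (238,264) in the tub. The wrist view shows the 92 mm lid's knob at (282,204), measured at (0.5105, 0.3735).

Emit:
{"api": "drive_tool", "payload": {
  "increments": [
    {"claw": 0.05,"dx": 0.0015,"dy": -0.0032,"dz": 0.04,"wx": 0,"wy": 0,"wz": 0},
    {"claw": 0.05,"dx": 0,"dy": 0,"dz": 0.04,"wx": 0,"wy": 0,"wz": 0},
    {"claw": 0.05,"dx": 0,"dy": 0,"dz": 0.03,"wx": 0,"wy": 0,"wz": 0},
    {"claw": 0.05,"dx": 0,"dy": 0,"dz": 0.022,"wx": 0,"wy": 0,"wz": 0},
    {"claw": 0.05,"dx": 0,"dy": 0,"dz": 0,"wx": 0,"wy": 0,"wz": 0},
    {"claw": 0.05,"dx": 0,"dy": 0,"dz": 0,"wx": 0,"wy": 0,"wz": 0}
  ]
}}

```text
t: 22.08
eef_pos: [0.5113, 0.3745, 0.0475]
tool_rot: [-0.001, 1.0, -0.0, 0.001]
contact_force: [0.0, 0.6, 0.3]
gripper_width: 0.589
grasp_force: 0.0
```

Emit:
{"api": "drive_tool", "payload": {
  "increments": [
    {"claw": 0.01,"dx": 0,"dy": 0,"dz": 0,"wx": 0,"wy": 0,"wz": 0},
    {"claw": 0.01,"dx": 0,"dy": 0,"dz": 0,"wx": 0,"wy": 0,"wz": 0},
    {"claw": 0.01,"dx": 0,"dy": 0,"dz": 0,"wx": 0,"wy": 0,"wz": 0},
    {"claw": 0.01,"dx": 0,"dy": 0,"dz": 0,"wx": 0,"wy": 0,"wz": 0},
    {"claw": 0.01,"dx": 0,"dy": 0,"dz": 0,"wx": 0,"wy": 0,"wz": 0}
  ]
}}

```text
t: 22.7
eef_pos: [0.5113, 0.3748, 0.0477]
tool_rot: [-0.001, 1.0, -0.0, 0.001]
contact_force: [-0.7, -1.0, 6.8]
gripper_width: 0.261
grasp_force: 39.3
```

Emit:
{"api": "drive_tool", "payload": {
  "increments": [
    {"claw": 0.01,"dx": 0,"dy": 0,"dz": -0.02,"wx": 0,"wy": 0,"wz": 0},
    {"claw": 0.01,"dx": 0,"dy": 0,"dz": -0.04,"wx": 0,"wy": 0,"wz": 0},
    {"claw": 0.01,"dx": 0,"dy": 0,"dz": -0.04,"wx": 0,"wy": 0,"wz": 0},
    {"claw": 0.01,"dx": -0.008,"dy": 0.03,"dz": 0,"wx": 0,"wy": 0,"wz": 0},
    {"claw": 0.01,"dx": -0.009,"dy": 0.034,"dz": 0,"wx": 0,"wy": 0,"wz": 0},
    {"claw": 0.01,"dx": -0.009,"dy": 0.035,"dz": 0,"wx": 0,"wy": 0,"wz": 0},
    {"claw": 0.01,"dx": -0.009,"dy": 0.034,"dz": 0,"wx": 0,"wy": 0,"wz": 0},
    {"claw": 0.01,"dx": -0.008,"dy": 0.03,"dz": 0,"wx": 0,"wy": 0,"wz": 0},
    {"claw": 0.01,"dx": 0,"dy": 0,"dz": 0.03,"wx": 0,"wy": 0,"wz": 0},
    {"claw": 0.01,"dx": 0,"dy": 0,"dz": 0,"wx": 0,"wy": 0,"wz": 0},
    {"claw": 0.01,"dx": 0,"dy": 0,"dz": 0,"wx": 0,"wy": 0,"wz": 0}
  ]
}}

```text
t: 24.08
eef_pos: [0.4679, 0.212, 0.1175]
tool_rot: [-0.0, 1.0, 0.0, 0.001]
contact_force: [0.0, 0.0, -0.5]
gripper_width: 0.263
grasp_force: 39.3
```

```bash
cat > lid.py <<'E'
from h import *
import sys
o=get_obs();print(o['t'],o['eef_pos'],o['tool_rot'].round(4))
for n in ["wrist","top","scene"]:
    o=get_obs();p,d=read_camera(n);cv2.imwrite(f"pics/{sys.argv[1]}{n}.png",p[:,:,::-1]);X=world(n,d,o);Z=X[...,2]
    h=cv2.cvtColor(p,cv2.COLOR_RGB2HSV)
    near=(np.hypot(X[...,0]-.468,X[...,1]-.212)<.07)&(d>0)
    g=(h[...,0]>50)&(h[...,0]<75)&(h[...,1]>150)&near
    w=near&(h[...,1]<60)&(abs(Z-.047)<.006)
    A=np.c_[X[g][:,:2],np.ones(g.sum())];f=np.linalg.lstsq(A,Z[g],rcond=None)[0] if g.sum()>50 else None
    print(n,g.sum(),circ(X,g) if g.sum()>50 else "",np.median(Z[g]) if g.any() else "", "slope",f,"tub",w.sum(),circ(X,w) if w.sum()>20 else "")
E
python3 lid.py l1
```

```text
24.075 [0.46793453 0.21201849 0.117474  ] [-4.e-04  1.e+00  4.e-04  5.e-04]
wrist 7431 (array([467.3, 211.8]), 90.2) 0.0786048354254561 slope [-0.0007652  -0.00046038  0.07906991] tub 804 (array([491.7, 213.5]), 75.6)
top 102 (array([482.5, 181.6]), 71.8) 0.07912020998386213 slope [ 0.95227613 -2.29560768  0.05039157] tub 26 (array([461.8, 170. ]), 33.2)
scene 652 (array([471. , 212.4]), 89.4) 0.08074680592207001 slope [0.00471226 0.00039015 0.07845668] tub 176 (array([471. , 212.6]), 89.8)
```

View pics/l1wrist.png

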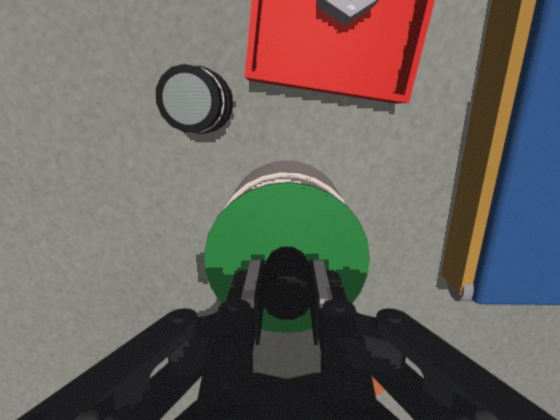

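The lid (287,255) hangs level over the tub, whose rim shows just behind it at (287,180). The scene camera puts lid and tub on the same axis to within 0.3 mm, so I lower it.

Emit:
{"api": "drive_tool", "payload": {
  "increments": [
    {"claw": 0.01,"dx": 0,"dy": 0,"dz": 0.008,"wx": 0,"wy": 0,"wz": 0},
    {"claw": 0.01,"dx": 0,"dy": 0,"dz": 0.005,"wx": 0,"wy": 0,"wz": 0},
    {"claw": 0.01,"dx": 0,"dy": 0,"dz": 0.004,"wx": 0,"wy": 0,"wz": 0},
    {"claw": 0.01,"dx": 0,"dy": 0,"dz": 0.004,"wx": 0,"wy": 0,"wz": 0},
    {"claw": 0.01,"dx": 0,"dy": 0,"dz": 0.003,"wx": 0,"wy": 0,"wz": 0},
    {"claw": 0.01,"dx": 0,"dy": 0,"dz": 0.002,"wx": 0,"wy": 0,"wz": 0},
    {"claw": 0.01,"dx": 0,"dy": 0,"dz": 0,"wx": 0,"wy": 0,"wz": 0},
    {"claw": 0.01,"dx": 0,"dy": 0,"dz": 0,"wx": 0,"wy": 0,"wz": 0}
  ]
}}

```text
t: 25.22
eef_pos: [0.4675, 0.2112, 0.0916]
tool_rot: [0.0, 1.0, -0.0, 0.0]
contact_force: [-5.0, -3.3, 14.8]
gripper_width: 0.264
grasp_force: 40.8
```

Emit:
{"api": "drive_tool", "payload": {
  "increments": [
    {"claw": 0.05,"dx": 0,"dy": 0,"dz": 0,"wx": 0,"wy": 0,"wz": 0},
    {"claw": 0.05,"dx": 0,"dy": 0,"dz": 0,"wx": 0,"wy": 0,"wz": 0},
    {"claw": 0.05,"dx": 0,"dy": 0,"dz": 0,"wx": 0,"wy": 0,"wz": 0},
    {"claw": 0.05,"dx": 0,"dy": 0,"dz": -0.03,"wx": 0,"wy": 0,"wz": 0},
    {"claw": 0.05,"dx": 0,"dy": 0,"dz": -0.05,"wx": 0,"wy": 0,"wz": 0},
    {"claw": 0.05,"dx": 0,"dy": 0,"dz": -0.05,"wx": 0,"wy": 0,"wz": 0},
    {"claw": 0.05,"dx": 0.02,"dy": 0.04,"dz": -0.02,"wx": 0,"wy": 0,"wz": 0},
    {"claw": 0.05,"dx": 0.02,"dy": 0.04,"dz": 0,"wx": 0,"wy": 0,"wz": 0},
    {"claw": 0.05,"dx": 0,"dy": 0,"dz": 0,"wx": 0,"wy": 0,"wz": 0},
    {"claw": 0.05,"dx": 0,"dy": 0,"dz": 0,"wx": 0,"wy": 0,"wz": 0}
  ]
}}

```text
t: 26.48
eef_pos: [0.5071, 0.1316, 0.24]
tool_rot: [-0.0, 1.0, 0.0, -0.0]
contact_force: [0.1, 0.5, -0.4]
gripper_width: 0.584
grasp_force: 0.0
```

```bash
python3 lid.py l2
```

```text
26.475 [0.50711129 0.13157513 0.23998044] [-1.e-04  1.e+00  0.e+00 -4.e-04]
wrist 2983 (array([466.5, 210.4]), 89.1) 0.05274303319907486 slope [-0.00042038 -0.00130996  0.05322385] tub 227 (array([478.2, 209. ]), 88.9)
top 0   slope None tub 0 
scene 790 (array([468.2, 211.3]), 90.8) 0.05499877304070164 slope [-0.0033027   0.00059252  0.05658085] tub 124 (array([478.5, 216.9]), 87.0)
```

View pics/l2scene.png

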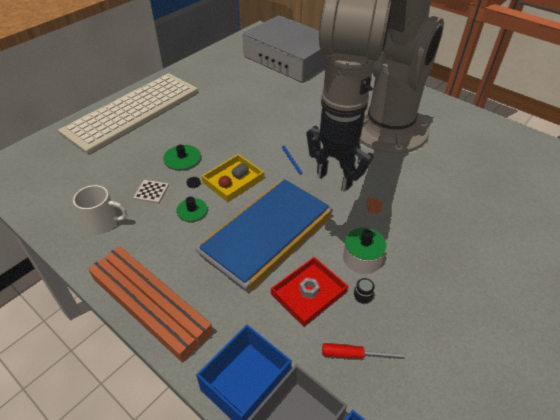

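The lid sits level on the tub (365,243): its top is at about 54 mm, where it should be, and its slope is under 0.004. The stones (232,178) and nut (310,288) are in their trays, and the other lids still stand at (182,157) and (192,209).

```bash
python3 -c "
from station import *
print(hand_in())"
```

```text
the job is handed in; nothing more can be done
None
```

The job is handed in at about 27 s of the 122 s allowed: both stones are in the yellow tray, the nut in the red tray, and the walnut in the tub under the seated middle lid, with the other two lids still on the bench; the hand-in returned no verdict, so this is from my last camera check.

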